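Seat and lock the amplifier's battery pack

TASK

The blue battery pack of the grey amplifier is standing up on its contact springs. Press it fully home into its bay and, while it is down, slide its bolt by the red grip all the way under the yellow lip so that the pack stays down when you let go. Press only as hard as it takes to feel it seat (never more than 25 N on the amplifier or its parts), and leave the other things on the bench where they are.

Things in the scene. Friction and masses are not known exactly. Their poses are not given: they have to be found in the camera images.
- amp: grey battery amplifier fixed on the bench, 170 x 250 x 80 mm (x, y, z), grille on its -x face, three black knobs (10 mm high) along the -y end of its flat top. Origin: centre of its underside, z up, the top 80 mm above. The bolt slides along its +y to lock
- bay_mouth (a point): centre of the battery bay's mouth, level with the amplifier's top. The blue pack (80 mm along x, 90 mm along y) stands 20 mm above it, on springs. Spring force to press: 5 to 7 N at first, 7 to 13 N at the bottom; let go, it comes back up. It bottoms on a hard seat after 8 to 20 mm, different each time and not shown: feel for the steep rise in force
- pack (a joint): how far the blue pack is pressed down, m: 0 is proud on its springs. Only in the last 1.6 mm above the seat does the bolt's tongue clear the yellow lip; higher up it butts against the strike. Seat and lip belong to one bay frame, set up to 6 mm higher or lower from unit to unit. Trapped, the pack rises about 1.6 mm until the tongue bears on the lip from below
- strike_foot (a point): on the amplifier's top, below the middle of the near (-y) face of the yellow strike, a bridge 70 mm along x and 22 mm along y; the opening under its lip is 46 mm wide and 6 to 19 mm high, the strike's top 26 to 39 mm above this point
- bolt (a joint): how far the bolt has slid along the amplifier's +y, m: 0 fully back, 0.024 at its end stop with the tongue 15 mm under the lip; starts at 0 to 0.006; the tongue's end reaches the strike's face at 0.009. Friction about 2 N, plus rubbing. The bolt rides down with the pack
- bolt_grip (a point): in the red upright grip of the bolt, on its centre line, 14 mm above the steel plate and 13 mm below the grip's top. Axes: x along the grip, y the way the bolt slides to lock, z up. Grip: 30 mm (x) x 10 mm (y) x 27 mm high. Its plate, 5 mm thick, 50 x 40 mm, lies on the pack. Fingers pinching the grip across y can press on the plate and carry the bolt along
- tongue_tip (a point): middle of the end of the bolt's steel tongue, which is 24 mm wide and 5 mm thick (point at half its thickness) and runs on from the plate along +y; 61 mm from the grip's middle
- tape: bystander: roll of green tape lying flat on the amplifier's top at its +y end, 44 mm across, 18 mm high; origin at the centre of its underside
- screwdriver: bystander: red-handled screwdriver, 190 mm long, lying on the bench beside the amplifier; origin under its middle
- spare_pack: bystander: loose spare blue battery pack, 80 x 90 x 45 mm, no bolt on it, lying on the bench beside the amplifier; origin at the centre of its underside
- speaker: bystander: dark loudspeaker driver, 92 mm across, 34 mm high; origin at the centre of its underside
- spray_can: bystander: standing yellow spray can, 52 mm across, 130 mm high; origin at the centre of its underside
- pen_cup: bystander: white ceramic cup, 64 mm across, 80 mm high; origin at the centre of its underside
- transformer: bystander: small copper-wound transformer, 50 x 60 x 40 mm; origin at the centre of its underside

How it is judged:
By the outcome, as a careful person would: the job done as asked, in the order asked, and still so for the second after the job is handed in, with the robot touching nothing.
It also fails if it takes over 59 s, if anything falls off the work surface, if the arm or the gripper's body presses on something with over 40 N, if the wrist force passes 120 N, or if a joint passes its speed limit or range.

ROBOT

A 6-joint arm with a two-finger parallel gripper is mounted at the origin on the work surface. World frame = base frame: x ahead of the robot, y to its left, z up, the work surface at z = 0. Lengths are in m, angles in rad, forces in N, time in s.
With the tool pointing down it reaches from about 0.3 to 0.775 m from the base axis. Payload 14.6 kg.
Tool frame: the origin (TCP) lies at the centre of the arm's flange, where the gripper is bolted on; the fingertips stand 199 mm ahead of it and the grasp point (between the pads) lies 180 mm ahead of it; z points along the fingers, y is the line along which they close (so a half turn about z gives the same grasp; the last joint's range is limited). The gripper opens to 94 mm and grips with 3 to 60 N. Pads are 16 mm wide; open, the fingers measure 119 mm over their backs; the gripper's body (75 mm by 177 mm) begins 78 mm behind the grasp point.
Start: joints at [1.159, 0.3, 1.521, -0, 1.321, -0.067], TCP at [0.186, 0.518, 0.405] pointing down, gripper open.
Joint ranges: [-3.03, 3.03], [-0.79, 2.21], [0.23, 2.52], [-1.04, 4.18], [0, 3.07], [-2.55, 2.55]. Speed limits (rad/s): [2.22, 2.22, 2.57, 3.14, 3.14, 3.14].

INTERFACE

Orientations are given as [roll, pitch, yaw] about the fixed x, y, z axes, in that order (R = Rz(yaw) Ry(pitch) Rx(roll)).
In Python, from station import ctrl gives the robot as it stands. The module is installed in compiled form; this text tells all that it offers.
- The arm moves only by the tool servo_tool, never from a script. Its argument "motion" is a list of rows, each a list of 5 numbers: the closure, from 0 (fully open) to 1 (shut), then the shift along the world's x, y, z in cm, then the turn about the world's z in degrees. A call has 1 to 20 rows; each row is the pose to reach, as a shift and turn from the pose commanded when the call began; what a row does not reach only later rows make up. A row lasts 1/8 s, in which the tool goes at most 62.5 mm and 10.7 degrees, less where a joint would pass 70% of its speed; a pose out of reach is approached as far as the arm can. A call with a gripper value outside its range is refused whole. The fingers move at their own pace and stop on an object; "squeeze" is the grip in N (left out, the last holds). Time passes only in rows, so rows that repeat a pose let the fingers close. It gives the time, the measured TCP pose, the force, the opening and the grip force at its end, in the units of the state.
- ctrl.get_obs(): the state, without advancing time (a new reading comes with each control period).
- ctrl.camera(name): name is "scene" or "top"; returns a dict with "image" (420x560x3 uint8, red, green, blue), "fx", "fy", "cx", "cy" (pixels), "dist" ([k1, k2, p1, p2, k3] as OpenCV has them; the pictures are not rectified), "camera_from_world" (4x4, takes a point from world to camera coordinates). Camera axes: x right, y up, looking along -z (the intrinsics and any distortion apply to the point x, -y, -z); pixel columns grow to the right and rows downward; lengths in m; the calibration is good to about 2 mm. A picture is of the moment at which its call begins. There is no depth.
- ctrl.hand_in(): hands the job in; it is judged then, once.
The state is a dict: "time_s": time; "qpos": joint angles; "joint_vel": joint speeds; "tau": joint torques, N m; "ee_pos": TCP position; "eef_rot": TCP orientation; "force": force on the tool from outside, world axes, zero at the start; "moment": the same for the moment, N m; "grip_width": finger opening in m; "grip_force": force on a finger pad.
Only numpy, scipy, OpenCV 4.12 (cv2) and the standard library are available. Lean on these libraries where they do the work, as an engineer would, in place of code of your own. Each camera call takes 0.05 s, during which the arm holds its last target. There are 200 camera calls.

## Working session

There is one attempt and no reset: what is moved stays moved. The work goes in short steps, Python scripts to look and compute and a tool call to move; the robot and the scene stay as the last step left them, time stands still between calls to the robot, and variables do not carry over. Pictures are saved under pics/ and viewed, at most 10 in all, crops included, and the job is handed in when it is done.

Besides the shell and the picture viewer there is one more tool, called after "Emit:" as name(argument=value, ...) on one line, values as JSON. servo_tool: Moves the arm, as the interface text tells. Its arguments: {"type":"object","properties":{"motion":{"type":"array","items":{"type":"array","items":{"type":"number"}}},"squeeze":{"type":"number"}},"required":["motion"]}

```bash
mkdir -p pics; cat > h.py <<'E'
import numpy as np, cv2
from station import ctrl
def shot(n,f=None):
    c=ctrl.camera(n)
    if f: cv2.imwrite('pics/'+f,c['image'][:,:,::-1])
    return c
def ray(c,u,v):
    K=np.array([[c['fx'],0,c['cx']],[0,c['fy'],c['cy']],[0,0,1]])
    p=cv2.undistortPoints(np.array([[[u,v]]],float),K,np.array(c['dist'],float))[0,0]
    T=np.array(c['camera_from_world']);R=T[:3,:3]
    return -R.T@T[:3,3], R.T@np.array([p[0],-p[1],-1])
def onz(c,u,v,z):
    o,d=ray(c,u,v); return o+d*(z-o[2])/d[2]
def tri(r1,r2):
    A=np.zeros((3,3));b=np.zeros(3)
    for o,d in(r1,r2):
        d=d/np.linalg.norm(d);P=np.eye(3)-np.outer(d,d);A+=P;b+=P@o
    x=np.linalg.solve(A,b); return x,[np.linalg.norm(np.cross(x-o,d/np.linalg.norm(d))) for o,d in(r1,r2)]
def blobs(c,col,amin=40):
    h=cv2.cvtColor(c['image'],cv2.COLOR_RGB2HSV)
    R={'red':[((0,130,70),(8,255,255)),((172,130,70),(180,255,255))],'yellow':[((20,120,90),(35,255,255))],'blue':[((100,110,50),(125,255,255))]}[col]
    m=sum(cv2.inRange(h,a,b) for a,b in R)
    cs,_=cv2.findContours(m,cv2.RETR_EXTERNAL,cv2.CHAIN_APPROX_SIMPLE)
    return [k for k in cs if cv2.contourArea(k)>amin]
E
python3 - <<'E'
from h import *
for n in('scene','top'):
    c=shot(n,n+'1.png')
    print(n,c['fx'],(-np.array(c['camera_from_world'])[:3,:3].T@np.array(c['camera_from_world'])[:3,3]).round(3))
    for col in('red','yellow','blue'):
        for k in blobs(c,col): print(col,cv2.contourArea(k),np.round(cv2.minAreaRect(k)[0]),cv2.boxPoints(cv2.minAreaRect(k)).round().tolist())
o=ctrl.get_obs();print(o['ee_pos'],o['eef_rot'],o['force'],o['grip_width'])
E
```

```text
scene 496.6090374105887 [ 1.202 -0.357  1.233]
red 50.5 [ 72. 372.] [[67.0, 368.0], [76.0, 368.0], [76.0, 375.0], [67.0, 375.0]]
red 183.5 [ 30. 281.] [[12.0, 282.0], [46.0, 272.0], [48.0, 279.0], [14.0, 290.0]]
red 209.0 [176. 265.] [[166.0, 253.0], [174.0, 250.0], [186.0, 278.0], [178.0, 281.0]]
red 175.0 [ 25. 250.] [[8.0, 252.0], [41.0, 242.0], [43.0, 248.0], [10.0, 258.0]]
yellow 42.5 [ 50. 391.] [[45.0, 392.0], [50.0, 386.0], [55.0, 391.0], [50.0, 397.0]]
yellow 45.0 [ 38. 388.] [[34.0, 385.0], [42.0, 385.0], [42.0, 392.0], [34.0, 392.0]]
yellow 194.0 [262. 225.] [[251.0, 217.0], [258.0, 212.0], [273.0, 233.0], [266.0, 238.0]]
blue 534.5 [242. 237.] [[219.0, 231.0], [251.0, 215.0], [265.0, 242.0], [233.0, 258.0]]
blue 785.0 [303. 212.] [[281.0, 210.0], [310.0, 191.0], [326.0, 215.0], [297.0, 234.0]]
blue 2051.0 [444. 128.] [[407.0, 124.0], [464.0, 96.0], [482.0, 132.0], [424.0, 160.0]]
top 495.5806976094012 [ 0.348 -0.013  1.407]
red 194.5 [512. 335.] [[495.0, 336.0], [496.0, 329.0], [528.0, 333.0], [528.0, 340.0]]
red 189.0 [515. 299.] [[498.0, 300.0], [499.0, 293.0], [531.0, 297.0], [530.0, 304.0]]
red 237.5 [388. 242.] [[383.0, 258.0], [385.0, 226.0], [393.0, 226.0], [391.0, 258.0]]
yellow 199.5 [304. 218.] [[300.0, 206.0], [308.0, 206.0], [308.0, 231.0], [300.0, 231.0]]
blue 3294.0 [ 48. 245.] [[11.0, 269.0], [13.0, 218.0], [85.0, 222.0], [83.0, 272.0]]
blue 831.0 [250. 228.] [[233.0, 216.0], [265.0, 213.0], [267.0, 241.0], [236.0, 244.0]]
blue 467.5 [326. 220.] [[309.0, 205.0], [342.0, 205.0], [342.0, 235.0], [309.0, 235.0]]
[0.18589878 0.51760132 0.40415124] [-3.14051279e+00 -8.48005555e-05  2.79676745e+00] [0.26918916 0.31270089 0.1957367 ] 0.09369294593010896
```

View pics/scene1.png

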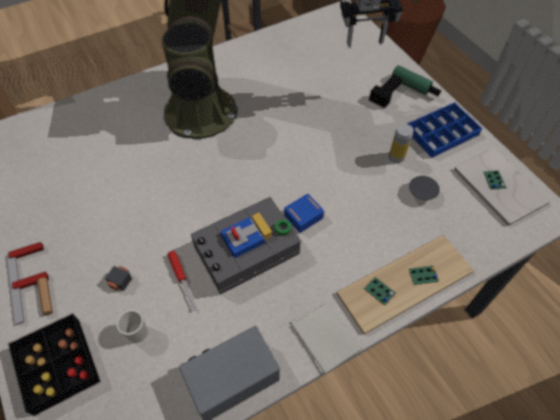

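View pics/top1.png

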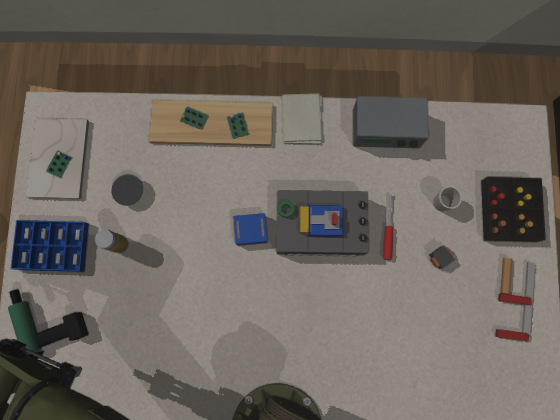

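The top view has +x up and +y left. The amp is near (322,222), with the red grip near (335,218) and the yellow strike near (304,218). The tape is at (287,208), the spare pack at (250,228) and the screwdriver at (389,240). I'll take enlarged crops for measuring.

```bash
python3 - <<'E'
from h import *
C={n:shot(n) for n in('scene','top')}
for n,(x,y) in {'scene':(180,190),'top':(265,180)}.items():
    im=C[n]['image'][y:y+90,x:x+120,::-1]
    cv2.imwrite(f'pics/{n}_crop.png',cv2.resize(im,None,fx=6.5,fy=6.5,interpolation=cv2.INTER_CUBIC))
    for col in('red','yellow'):
        for k in blobs(C[n],col,8):
            if x<k[:,0,0].mean()<x+120 and y<k[:,0,1].mean()<y+90: print(n,col,cv2.contourArea(k),cv2.boxPoints(cv2.minAreaRect(k)).round(1).tolist())
E
```

```text
scene red 26.5 [[230.39999389648438, 228.8000030517578], [233.60000610351562, 227.1999969482422], [239.0, 238.0], [235.8000030517578, 239.60000610351562]]
scene yellow 193.0 [[250.60000610351562, 216.6999969482422], [258.1000061035156, 211.39999389648438], [273.29998779296875, 232.60000610351562], [265.79998779296875, 238.0]]
top red 30.0 [[332.0, 213.0], [336.0, 213.0], [336.0, 223.0], [332.0, 223.0]]
top yellow 199.5 [[300.0, 206.0], [308.0, 206.0], [308.0, 231.0], [300.0, 231.0]]
```

View pics/scene_crop.png

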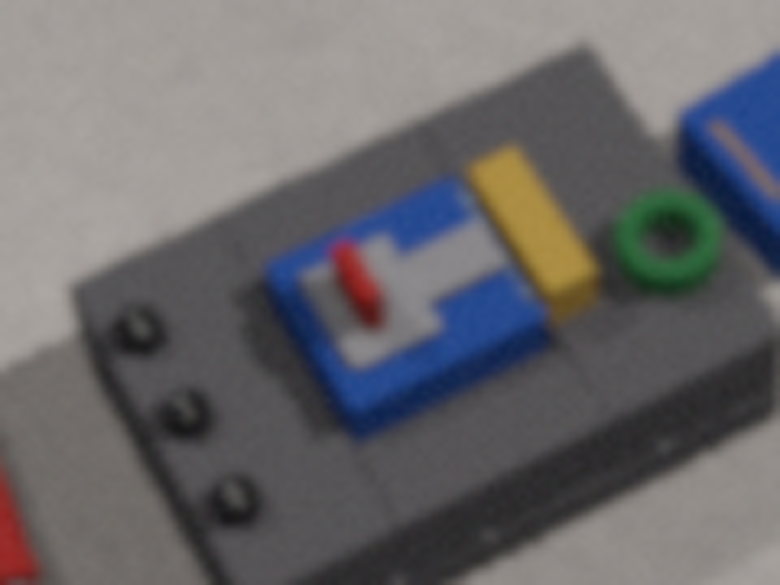

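View pics/top_crop.png

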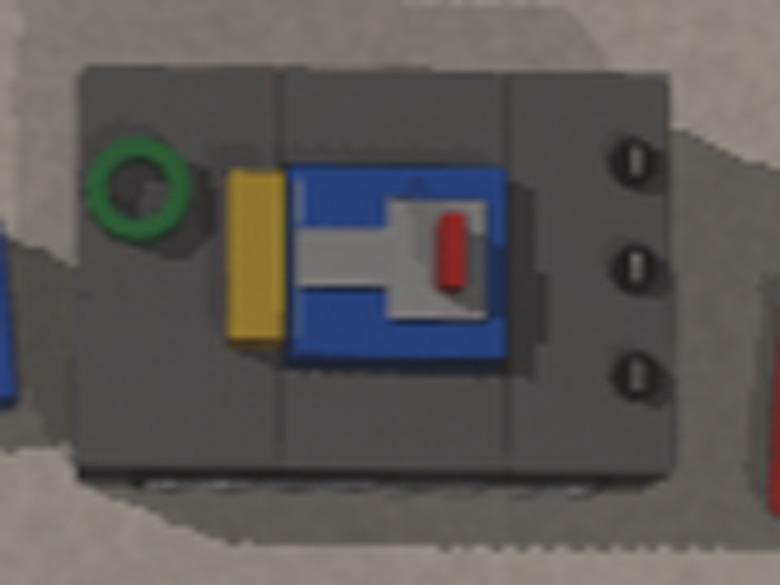

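The crops show the amp, bay, bolt and strike clearly. In the top crop the grip is at (451,252), the strike spans (228..286,170..342) and the tongue end is at (297,257). The amp's top corners are (80,68), (668,75), (672,468) and (80,470). Next I turn these into world points.

```bash
python3 - <<'E'
from h import *
C={n:shot(n) for n in('scene','top')}
off={'scene':(180,190),'top':(265,180)}
def P(n,u,v): return off[n][0]+(u+.5)/6.5-.5, off[n][1]+(v+.5)/6.5-.5
T=lambda u,v,z:onz(C['top'],*P('top',u,v),z).round(4)
S=lambda u,v,z:onz(C['scene'],*P('scene',u,v),z).round(4)
a=[T(*p,.08) for p in((80,68),(668,75),(672,468),(80,470))]
print('amp',a,'ctr',np.mean(a,0))
e=a[0]-a[1]; print('len',np.linalg.norm(e),np.degrees(np.arctan2(-e[0],e[1])))
e=a[3]-a[2]; print('len',np.linalg.norm(e),np.degrees(np.arctan2(-e[0],e[1])))
pk=[T(*p,.10) for p in((288,168),(505,168),(505,358),(288,358))];print('pack',pk,np.mean(pk,0))
print('grip top',T(451,212,.132),T(451,290,.132),'ctr',T(451,250,.132),'scene',S(358,270,.132))
for nm,t,s in (('grip',(451,250),(358,272)),('strike -x+y',(228,170),(515,145)),('strike top +x near..',(286,342),(555,306)),('tongue',(297,257),(497,243)),
   ('strike topcorner near -x? ',(286,170),(470,168)),('strike +x far',(228,342),(596,268))):
    print(nm,tri(ray(C['top'],*P('top',*t)),ray(C['scene'],*P('scene',*s))))
print([ (n,T(*p,.08)) for n,p in (('tape',(138,190)),)])
E
```

```text
amp [array([0.6453, 0.017 , 0.08  ]), array([ 0.6492, -0.2314,  0.08  ]), array([ 0.4828, -0.2329,  0.08  ]), array([0.4755, 0.0119, 0.08  ])] ctr [ 0.5632  -0.10885  0.08   ]
len 0.2484306140555145 0.8994975120716053
len 0.24490881976768414 1.708068945412984
pack [array([ 0.6009, -0.0706,  0.1   ]), array([ 0.6034, -0.1604,  0.1   ]), array([ 0.5242, -0.161 ,  0.1   ]), array([ 0.5218, -0.0721,  0.1   ])] [ 0.562575 -0.116025  0.1     ]
grip top [ 0.5785 -0.1351  0.132 ] [ 0.5467 -0.1355  0.132 ] ctr [ 0.563  -0.1353  0.132 ] scene [ 0.5628 -0.1344  0.132 ]
grip (array([ 0.56319686, -0.13501848,  0.13150169]), [np.float64(0.00035063808601160844), np.float64(0.000350638086011591)])
strike -x+y (array([ 0.57797595, -0.05535872,  0.18739141]), [np.float64(0.012586663601668905), np.float64(0.012586663601668895)])
strike top +x near.. (array([ 0.54703777, -0.05943083,  0.01573722]), [np.float64(0.017056914566583058), np.float64(0.01705691456658302)])
tongue (array([ 0.56317262, -0.07410275,  0.10513731]), [np.float64(0.0007366942209313611), np.float64(0.0007366942209312507)])
strike topcorner near -x?  (array([ 0.57893597, -0.07669782,  0.18786095]), [np.float64(0.011508647464561459), np.float64(0.01150864746456148)])
strike +x far (array([ 0.54443882, -0.03547945,  0.02473112]), [np.float64(0.015349814133797053), np.float64(0.015349814133797107)])
[('tape', array([ 0.5937, -0.0089,  0.08  ]))]
```

Two views put the grip's top at (0.563, -0.135, 0.1315) and the tongue at z 0.105. Both match the expected heights, and the 61 mm spacing checks. The yaw is about +1.2°. I'll go above the grip with a partial opening.

Emit:
servo_tool(motion=[[0.6, 2, -3.5, 0, 0], [0.6, 37.7, -65.3, 0, 21], [0.6, 37.7, -65.3, 0, 21], [0.6, 37.7, -65.3, 0, 21], [0.6, 37.7, -65.3, 0, 21], [0.6, 37.7, -65.3, 0, 21], [0.6, 37.7, -65.3, 0, 21], [0.6, 37.7, -65.3, 0, 21], [0.6, 37.7, -65.3, 0, 21], [0.6, 37.7, -65.3, 0, 21], [0.6, 37.7, -65.3, 0, 21], [0.6, 37.7, -65.3, 0, 21], [0.6, 37.7, -65.3, 0, 21], [0.6, 37.7, -65.3, 0, 21], [0.6, 37.7, -65.3, 0, 21], [0.6, 37.7, -65.3, 0, 21], [0.6, 37.7, -65.3, 0, 21], [0.6, 37.7, -65.3, 0, 21]], squeeze=10)

```text
time_s: 2.55
ee_pos: [0.5628, -0.135, 0.4048]
eef_rot: [-3.142, 0.0, -3.119]
force: [-0.5, 0.5, -0.1]
grip_width: 0.0377
grip_force: 0.0
```

Emit:
servo_tool(motion=[[0.6, 0, 0, -4, 0], [0.6, 0, 0, -7, 0], [0.6, 0, 0, -8.5, 0], [0.6, 0, 0, -8.8, 0], [0.6, 0, 0, -8.8, 0]])

```text
time_s: 3.18
ee_pos: [0.5631, -0.1354, 0.3176]
eef_rot: [-3.141, 0.001, -3.12]
force: [0.0, -0.3, 1.1]
grip_width: 0.0374
grip_force: 0.0
```

```bash
python3 - <<'E'
from h import *
a=[]
for n,(x,y) in {'scene':(180,170),'top':(265,180)}.items():
    im=shot(n)['image'][y:y+90,x:x+120,::-1]
    a.append(cv2.resize(im,None,fx=6.6,fy=3.3*1,interpolation=cv2.INTER_CUBIC) if 0 else cv2.resize(im,None,fx=3.3,fy=3.3,interpolation=cv2.INTER_CUBIC))
cv2.imwrite('pics/c2.png',np.hstack(a))
E
```

```text
(no output)
```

View pics/c2.png

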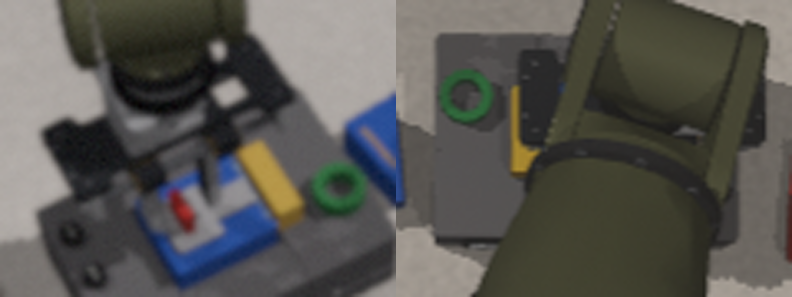

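The fingers straddle the grip: in the left crop they are at (150,200) and (208,180), with the grip at (180,208). The top view is blocked by the arm. I'll lower gently until the tips touch the plate.

Emit:
servo_tool(motion=[[0.6, 0, 0, -0.4, 0], [0.6, 0, 0, -0.8, 0], [0.6, 0, 0, -1.0, 0], [0.6, 0, 0, -1.0, 0]])

```text
time_s: 3.78
ee_pos: [0.5629, -0.1354, 0.3064]
eef_rot: [3.141, -0.0, -3.12]
force: [0.1, -0.1, -0.3]
grip_width: 0.038
grip_force: 0.0
```

Emit:
servo_tool(motion=[[0.8, 0, 0, 0, 0], [0.9, 0, 0, 0, 0], [1, 0, 0, 0, 0], [1, 0, 0, 0, 0], [1, 0, 0, 0, 0], [1, 0, 0, 0, 0]], squeeze=8)

```text
time_s: 4.53
ee_pos: [0.5629, -0.1354, 0.3067]
eef_rot: [-3.141, 0.0, -3.12]
force: [0.9, -0.8, -0.2]
grip_width: 0.0097
grip_force: 8.0
```

Emit:
servo_tool(motion=[[1, 0, 0, -0.15, 0], [1, 0, 0, -0.3, 0], [1, 0, 0, -0.45, 0], [1, 0, 0, -0.6, 0], [1, 0, 0, -0.6, 0]])

```text
time_s: 5.15
ee_pos: [0.5629, -0.1355, 0.3012]
eef_rot: [-3.141, 0.001, -3.12]
force: [-2.2, -1.3, 7.0]
grip_width: 0.0103
grip_force: 8.0
```

Emit:
servo_tool(motion=[[1, 0, 0, -0.1, 0], [1, 0, 0, -0.2, 0], [1, 0, 0, -0.2, 0]])

```text
time_s: 5.52
ee_pos: [0.5629, -0.1354, 0.2993]
eef_rot: [-3.141, 0.001, -3.12]
force: [-3.2, -0.9, 6.8]
grip_width: 0.0101
grip_force: 8.0
```

Emit:
servo_tool(motion=[[1, 0, 0, -0.1, 0], [1, 0, 0, -0.1, 0]])

```text
time_s: 5.78
ee_pos: [0.5629, -0.1354, 0.2983]
eef_rot: [-3.141, 0.001, -3.12]
force: [-3.1, -0.5, 7.3]
grip_width: 0.01
grip_force: 8.0
```

Emit:
servo_tool(motion=[[1, 0, 0, -0.1, 0], [1, 0, 0, -0.1, 0]])

```text
time_s: 6.02
ee_pos: [0.5629, -0.1355, 0.2974]
eef_rot: [-3.141, 0.001, -3.12]
force: [-2.0, -1.1, 7.6]
grip_width: 0.01
grip_force: 8.0
```

Emit:
servo_tool(motion=[[1, 0, 0, -0.05, 0], [1, 0, 0, -0.05, 0]])

```text
time_s: 6.28
ee_pos: [0.5629, -0.1355, 0.2969]
eef_rot: [-3.141, 0.001, -3.12]
force: [-3.1, -0.8, 7.7]
grip_width: 0.0097
grip_force: 8.0
```

Emit:
servo_tool(motion=[[1, 0, 0, -0.05, 0], [1, 0, 0, -0.05, 0]])

```text
time_s: 6.52
ee_pos: [0.5629, -0.1354, 0.2964]
eef_rot: [-3.141, 0.001, -3.12]
force: [-2.3, -0.8, 7.9]
grip_width: 0.0101
grip_force: 8.0
```

Emit:
servo_tool(motion=[[1, 0, 0, -0.05, 0], [1, 0, 0, -0.05, 0]])

```text
time_s: 6.78
ee_pos: [0.5629, -0.1355, 0.2959]
eef_rot: [-3.141, 0.001, -3.12]
force: [-3.6, 0.2, 8.0]
grip_width: 0.0101
grip_force: 8.0
```

Emit:
servo_tool(motion=[[1, 0, 0, -0.05, 0], [1, 0, 0, -0.05, 0]])

```text
time_s: 7.02
ee_pos: [0.5629, -0.1354, 0.2954]
eef_rot: [-3.141, 0.001, -3.12]
force: [-2.4, -1.0, 8.6]
grip_width: 0.0096
grip_force: 8.0
```

Emit:
servo_tool(motion=[[1, 0, 0, -0.05, 0], [1, 0, 0, -0.05, 0]])

```text
time_s: 7.28
ee_pos: [0.5629, -0.1354, 0.295]
eef_rot: [-3.141, 0.001, -3.12]
force: [-2.6, -1.3, 8.3]
grip_width: 0.0103
grip_force: 8.0
```

Emit:
servo_tool(motion=[[1, 0, 0, -0.05, 0], [1, 0, 0, -0.05, 0]])

```text
time_s: 7.52
ee_pos: [0.5629, -0.1355, 0.2945]
eef_rot: [-3.141, 0.001, -3.12]
force: [-2.7, -0.7, 8.4]
grip_width: 0.01
grip_force: 8.0
```

Emit:
servo_tool(motion=[[1, 0, 0, -0.05, 0], [1, 0, 0, -0.05, 0]])

```text
time_s: 7.78
ee_pos: [0.5629, -0.1354, 0.294]
eef_rot: [-3.141, 0.001, -3.12]
force: [-2.4, -0.8, 9.0]
grip_width: 0.0101
grip_force: 8.0
```

Emit:
servo_tool(motion=[[1, 0, 0, -0.05, 0], [1, 0, 0, -0.05, 0]])

```text
time_s: 8.02
ee_pos: [0.5629, -0.1354, 0.2935]
eef_rot: [-3.141, 0.001, -3.12]
force: [-3.7, -1.3, 8.1]
grip_width: 0.01
grip_force: 8.0
```

Emit:
servo_tool(motion=[[1, 0, 0, -0.05, 0], [1, 0, 0, -0.05, 0]])

```text
time_s: 8.28
ee_pos: [0.5629, -0.1355, 0.293]
eef_rot: [-3.141, 0.001, -3.12]
force: [-3.3, -0.8, 9.7]
grip_width: 0.01
grip_force: 8.0
```

Emit:
servo_tool(motion=[[1, 0, 0, -0.05, 0], [1, 0, 0, -0.05, 0]])

```text
time_s: 8.52
ee_pos: [0.5629, -0.1354, 0.2925]
eef_rot: [-3.141, 0.001, -3.12]
force: [-3.7, -0.9, 9.8]
grip_width: 0.01
grip_force: 8.0
```

Emit:
servo_tool(motion=[[1, 0, 0, -0.05, 0], [1, 0, 0, -0.05, 0]])

```text
time_s: 8.78
ee_pos: [0.5629, -0.1355, 0.292]
eef_rot: [-3.141, 0.001, -3.12]
force: [-4.1, -0.6, 8.7]
grip_width: 0.0103
grip_force: 8.0
```

Emit:
servo_tool(motion=[[1, 0, 0, -0.05, 0], [1, 0, 0, -0.05, 0]])

```text
time_s: 9.02
ee_pos: [0.5629, -0.1355, 0.2915]
eef_rot: [-3.141, 0.001, -3.12]
force: [-4.3, -0.0, 9.2]
grip_width: 0.0102
grip_force: 8.0
```

Emit:
servo_tool(motion=[[1, 0, 0, -0.05, 0], [1, 0, 0, -0.05, 0]])

```text
time_s: 9.28
ee_pos: [0.5629, -0.1355, 0.2911]
eef_rot: [-3.141, 0.001, -3.12]
force: [-3.7, -0.4, 9.0]
grip_width: 0.0102
grip_force: 8.0
```

Emit:
servo_tool(motion=[[1, 0, 0, -0.05, 0], [1, 0, 0, -0.05, 0]])

```text
time_s: 9.52
ee_pos: [0.5629, -0.1354, 0.2906]
eef_rot: [-3.141, 0.001, -3.12]
force: [-3.0, -1.6, 9.8]
grip_width: 0.0105
grip_force: 8.0
```

Emit:
servo_tool(motion=[[1, 0, 0, -0.05, 0], [1, 0, 0, -0.05, 0]])

```text
time_s: 9.78
ee_pos: [0.5629, -0.1355, 0.2901]
eef_rot: [-3.141, 0.001, -3.12]
force: [-3.6, -0.2, 9.8]
grip_width: 0.0101
grip_force: 8.0
```

Emit:
servo_tool(motion=[[1, 0, 0, -0.05, 0], [1, 0, 0, -0.05, 0]])

```text
time_s: 10.02
ee_pos: [0.563, -0.1355, 0.2896]
eef_rot: [-3.141, 0.001, -3.12]
force: [-4.2, -0.8, 10.0]
grip_width: 0.0098
grip_force: 8.0
```

Emit:
servo_tool(motion=[[1, 0, 0, -0.05, 0], [1, 0, 0, -0.05, 0]])

```text
time_s: 10.28
ee_pos: [0.5629, -0.1355, 0.2891]
eef_rot: [-3.141, 0.001, -3.12]
force: [-3.9, -0.3, 9.7]
grip_width: 0.0097
grip_force: 8.0
```

Emit:
servo_tool(motion=[[1, 0, 0, -0.05, 0], [1, 0, 0, -0.05, 0]])

```text
time_s: 10.52
ee_pos: [0.563, -0.1355, 0.2886]
eef_rot: [-3.141, 0.001, -3.12]
force: [-3.4, -1.1, 9.9]
grip_width: 0.0101
grip_force: 8.0
```

Emit:
servo_tool(motion=[[1, 0, 0, -0.05, 0], [1, 0, 0, -0.05, 0]])

```text
time_s: 10.78
ee_pos: [0.563, -0.1354, 0.2882]
eef_rot: [-3.141, 0.001, -3.12]
force: [-3.0, -0.2, 10.6]
grip_width: 0.0098
grip_force: 8.0
```

Emit:
servo_tool(motion=[[1, 0, 0, -0.05, 0], [1, 0, 0, -0.05, 0]])

```text
time_s: 11.02
ee_pos: [0.563, -0.1354, 0.2877]
eef_rot: [-3.141, 0.001, -3.12]
force: [-3.6, -0.3, 9.9]
grip_width: 0.01
grip_force: 8.0
```

Emit:
servo_tool(motion=[[1, 0, 0, -0.05, 0], [1, 0, 0, -0.05, 0]])

```text
time_s: 11.28
ee_pos: [0.5631, -0.1355, 0.2873]
eef_rot: [-3.141, 0.002, -3.12]
force: [-1.4, -0.5, 9.9]
grip_width: 0.0097
grip_force: 8.0
```

Emit:
servo_tool(motion=[[1, 0, 0, -0.05, 0], [1, 0, 0, -0.05, 0]])

```text
time_s: 11.52
ee_pos: [0.5632, -0.1354, 0.2868]
eef_rot: [-3.141, 0.002, -3.12]
force: [-1.3, 0.0, 9.9]
grip_width: 0.0097
grip_force: 8.0
```

Emit:
servo_tool(motion=[[1, 0, 0, -0.05, 0], [1, 0, 0, -0.05, 0]])

```text
time_s: 11.78
ee_pos: [0.5632, -0.1354, 0.2864]
eef_rot: [-3.141, 0.002, -3.12]
force: [-0.3, -0.2, 10.1]
grip_width: 0.0099
grip_force: 8.0
```

The force has levelled at about 10 N while the x force fades. The fingers may be slipping on the grip, or the pack may still be on its springs. I'll look, then go on.

Emit:
servo_tool(motion=[[1, 0, 0, -0.04, 0], [1, 0, 0, -0.04, 0]])

```text
time_s: 12.02
ee_pos: [0.5632, -0.1354, 0.2861]
eef_rot: [-3.141, 0.003, -3.12]
force: [-0.4, -0.4, 10.5]
grip_width: 0.0098
grip_force: 8.0
```

Emit:
servo_tool(motion=[[1, 0, 0, -0.04, 0], [1, 0, 0, -0.04, 0]])

```text
time_s: 12.28
ee_pos: [0.5632, -0.1354, 0.2858]
eef_rot: [-3.141, 0.003, -3.12]
force: [-0.6, 0.3, 11.4]
grip_width: 0.0102
grip_force: 9.4
```

```bash
python3 - <<'E'
from h import *
c=shot('scene');im=c['image'][180:270,180:300,::-1]
cv2.imwrite('pics/c3.png',cv2.resize(im,None,fx=6.5,fy=6.5,interpolation=cv2.INTER_CUBIC))
E
```

```text
(no output)
```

View pics/c3.png

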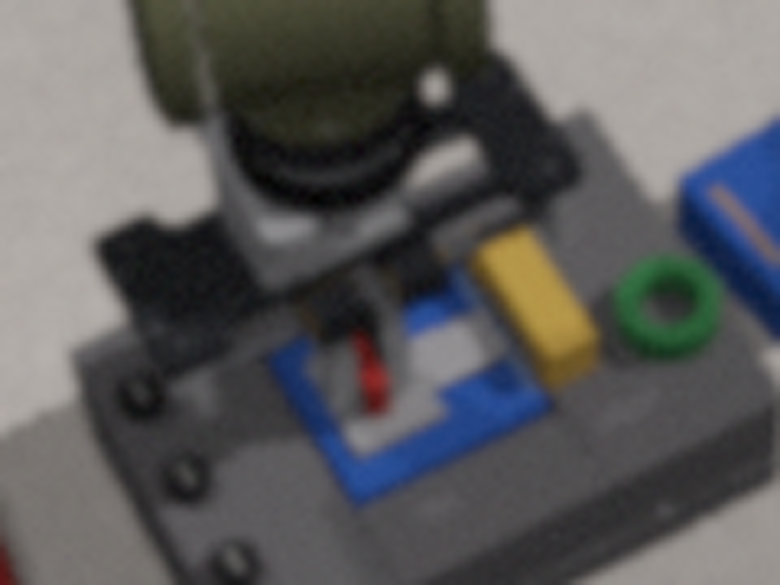

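The pack is now nearly flush with the amp's top: its edge at (360,500) shows no side wall. I'll press on in small steps to feel the steep rise.

Emit:
servo_tool(motion=[[1, 0, 0, -0.03, 0], [1, 0, 0, -0.03, 0]])

```text
time_s: 12.58
ee_pos: [0.5632, -0.1354, 0.2857]
eef_rot: [-3.141, 0.003, -3.12]
force: [-2.6, 0.3, 13.9]
grip_width: 0.0102
grip_force: 10.3
```

Emit:
servo_tool(motion=[[1, 0, 0, -0.03, 0], [1, 0, 0, -0.03, 0]])

```text
time_s: 12.82
ee_pos: [0.5633, -0.1355, 0.2857]
eef_rot: [-3.141, 0.003, -3.12]
force: [-2.3, -0.1, 16.2]
grip_width: 0.0101
grip_force: 11.4
```

The force climbs steeply while the tool stands still, so the pack is seated at 16 N. I'll slide the bolt towards +y.

Emit:
servo_tool(motion=[[1, 0, 0.2, 0, 0], [1, 0, 0.4, 0, 0], [1, -0.01, 0.6, 0, 0], [1, -0.01, 0.7, 0, 0], [1, -0.01, 0.7, 0, 0]])

```text
time_s: 13.45
ee_pos: [0.5631, -0.1285, 0.2857]
eef_rot: [-3.14, 0.003, -3.12]
force: [-2.5, -1.1, 16.0]
grip_width: 0.0102
grip_force: 11.4
```

Emit:
servo_tool(motion=[[1, 0, 0.15, 0, 0], [1, 0, 0.3, 0, 0], [1, -0.01, 0.4, 0, 0], [1, -0.01, 0.4, 0, 0]])

```text
time_s: 13.95
ee_pos: [0.5631, -0.1246, 0.2857]
eef_rot: [-3.14, 0.003, -3.12]
force: [-1.8, -0.8, 16.9]
grip_width: 0.0099
grip_force: 11.4
```

Emit:
servo_tool(motion=[[1, 0, 0.2, 0, 0], [1, 0, 0.4, 0, 0], [1, -0.01, 0.5, 0, 0], [1, -0.01, 0.6, 0, 0], [1, -0.01, 0.6, 0, 0]])

```text
time_s: 14.58
ee_pos: [0.563, -0.1186, 0.2857]
eef_rot: [-3.14, 0.003, -3.12]
force: [-2.1, -1.5, 17.0]
grip_width: 0.0102
grip_force: 11.4
```

Emit:
servo_tool(motion=[[1, 0, 0.1, 0, 0], [1, 0, 0.2, 0, 0], [1, 0, 0.2, 0, 0]])

```text
time_s: 14.95
ee_pos: [0.563, -0.1166, 0.2857]
eef_rot: [-3.14, 0.003, -3.12]
force: [-2.4, -1.7, 16.9]
grip_width: 0.0098
grip_force: 11.4
```

Emit:
servo_tool(motion=[[1, 0, 0.1, 0, 0], [1, 0, 0.2, 0, 0], [1, 0, 0.2, 0, 0]])

```text
time_s: 15.32
ee_pos: [0.5629, -0.1145, 0.2857]
eef_rot: [-3.14, 0.003, -3.12]
force: [-3.6, -1.5, 17.0]
grip_width: 0.0099
grip_force: 11.4
```

21 mm so far. I'll continue gently to the end stop.

Emit:
servo_tool(motion=[[1, 0, 0.05, 0, 0], [1, 0, 0.1, 0, 0], [1, 0, 0.1, 0, 0]])

```text
time_s: 15.7
ee_pos: [0.5629, -0.1141, 0.2857]
eef_rot: [-3.139, 0.003, -3.12]
force: [-3.3, -6.3, 16.5]
grip_width: 0.0097
grip_force: 11.5
```

Emit:
servo_tool(motion=[[1, 0, 0.05, 0, 0], [1, 0, 0.1, 0, 0], [1, 0, 0.1, 0, 0]])

```text
time_s: 16.08
ee_pos: [0.5629, -0.1136, 0.2858]
eef_rot: [-3.138, 0.004, -3.12]
force: [-3.7, -12.5, 15.8]
grip_width: 0.0099
grip_force: 11.7
```

Emit:
servo_tool(motion=[[1, 0, 0.05, 0, 0], [1, 0, 0.1, 0, 0], [1, 0, 0.1, 0, 0]])

```text
time_s: 16.45
ee_pos: [0.5629, -0.1132, 0.2858]
eef_rot: [-3.137, 0.004, -3.12]
force: [-2.9, -17.8, 14.7]
grip_width: 0.0099
grip_force: 12.0
```

The end stop is reached: the y force rose to 18 N at the expected travel. I'll ease off, open and retreat upward.

Emit:
servo_tool(motion=[[1, 0, -0.16, 0, 0], [1, 0, -0.16, 0.12, 0], [0.88, 0, -0.16, 0.12, 0], [0.75, 0, -0.16, 0.12, 0], [0.75, 0, -0.16, 0.12, 0], [0.75, 0, -0.16, 0.12, 0]])

```text
time_s: 17.2
ee_pos: [0.563, -0.1131, 0.2863]
eef_rot: [-3.141, 0.003, -3.12]
force: [0.1, -0.7, 11.0]
grip_width: 0.0233
grip_force: 5.4
```

Emit:
servo_tool(motion=[[0.75, 0, 0, 0.5, 0], [0.75, 0, 0, 1.5, 0], [0.75, 0, 0, 4, 0], [0.75, 0, 0, 8, 0], [0.75, 0, 0, 12, 0], [0.75, -15, 0, 14, 0], [0.75, -15, 0, 14, 0], [0.75, -15, 20, 14, 0], [0.75, -15, 20, 14, 0], [0.75, -15, 20, 14, 0], [0.75, -15, 20, 14, 0], [0.75, -15, 20, 14, 0]])

```text
time_s: 18.7
ee_pos: [0.4125, 0.0873, 0.4251]
eef_rot: [-3.141, 0.0, -3.118]
force: [0.3, 0.1, 0.6]
grip_width: 0.0235
grip_force: 0.0
```

```bash
python3 - <<'E'
from h import *
a=[]
for n,(x,y) in {'scene':(180,180),'top':(265,180)}.items():
    c=shot(n);im=c['image'][y:y+90,x:x+120,::-1]
    a.append(cv2.resize(im,None,fx=3.33,fy=3.33,interpolation=cv2.INTER_CUBIC))
    print([cv2.boxPoints(cv2.minAreaRect(k)).round(1).tolist() for k in blobs(c,'red',8) if x<k[:,0,0].mean()<x+110])
cv2.imwrite('pics/c4.png',np.hstack(a))
E
```

```text
[[[237.8000030517578, 229.3000030517578], [241.0, 227.39999389648438], [246.8000030517578, 236.89999389648438], [243.5, 238.89999389648438]]]
[[[324.0, 214.0], [327.0, 214.0], [327.0, 224.0], [324.0, 224.0]]]
```

View pics/c4.png

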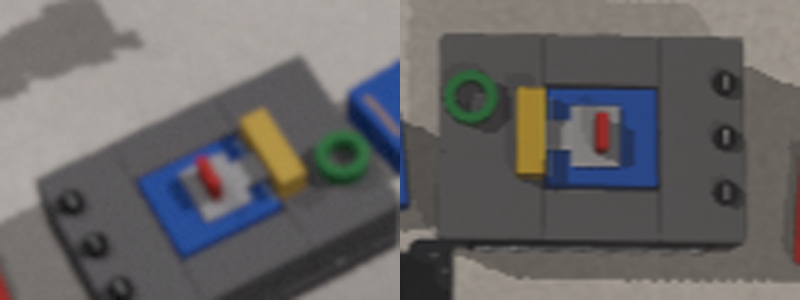

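The pack is still down and flush, and the tongue runs under the yellow lip (grip at about (601,132) in the composite). The tape and the other things haven't moved. I'll check the bolt's final position, then hand in if it is good.

```bash
python3 - <<'E'
from h import *
c=[shot('top'),shot('scene')]
ct=lambda k:(lambda m:(m['m10']/m['m00'],m['m01']/m['m00']))(cv2.moments(k))
t=[ct(k) for k in blobs(c[0],'red',8) if 300<k[:,0,0].mean()<350][0]
s=[ct(k) for k in blobs(c[1],'red',8) if 220<k[:,0,0].mean()<260][0]
g=tri(ray(c[0],*t),ray(c[1],*s));print('now',g)
print('before',tri(ray(c[0],334,218),ray(c[1],234.7,233.4)))
if g[0][1]>-.1165: print(ctrl.hand_in())
E
```

```text
now (array([ 0.56374644, -0.11463862,  0.10701149]), [np.float64(0.0003916353012805433), np.float64(0.00039163530128052645)])
before (array([ 0.56447478, -0.13596313,  0.12420876]), [np.float64(0.00019793398474551098), np.float64(0.00019793398474551638)])
the job is handed in; nothing more can be done
None
```

The battery pack is pressed home and stays down with its bolt slid to the end stop under the yellow lip; peak reading was about 18 N on one axis (about 23 N with the press and slide forces combined), nothing else appeared to move in the final pictures, and the job is handed in.

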